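# Put the stacked lids back on the storage jars

## Task

The lids of this set of four biscuit-fired storage jars are stacked up, biggest at the bottom. Take the stack apart and put each lid on the jar it fits, right way up, level on the rim with its flange down inside the mouth. The ware is brittle: set the lids down rather than dropping them, and leave the jars standing where they are.

Things in the scene. Friction and masses are not known exactly. Their poses are not given: they have to be found in the camera images.
- jar_1: The smallest of four plain, straight-sided, lidless storage jars of the same unglazed terracotta, loose on the bench, about 350 g. Round, 72 mm outside diameter, 56 mm high to the flat rim, wall 7 mm, mouth 58 mm inside diameter. Origin: centre of its underside, on the bench; z up along its axis.
- jar_2: The second smallest of four plain, straight-sided, lidless storage jars of the same unglazed terracotta, loose on the bench, about 450 g. Round, 88 mm outside diameter, 68 mm high to the flat rim, wall 7 mm, mouth 74 mm inside diameter. Origin: centre of its underside, on the bench; z up along its axis.
- jar_3: The second largest of four plain, straight-sided, lidless storage jars of the same unglazed terracotta, loose on the bench, about 600 g. Round, 104 mm outside diameter, 80 mm high to the flat rim, wall 7 mm, mouth 90 mm inside diameter. Origin: centre of its underside, on the bench; z up along its axis.
- jar_4: The largest of four plain, straight-sided, lidless storage jars of the same unglazed terracotta, loose on the bench, about 800 g. Round, 120 mm outside diameter, 92 mm high to the flat rim, wall 7 mm, mouth 106 mm inside diameter. Origin: centre of its underside, on the bench; z up along its axis.
- lid_1: The smallest lid, for jar_1; top of the stack; 70 g. Disc 71 mm across; under it a hollow flange 18 mm deep, 51 mm across at the disc, 40 mm at its lower edge; on top a knob 22 mm across. Origin: centre of its lower edge; z up: disc 18 to 25 mm, knob 25 to 41 mm. Its flange stands round the knob below. Seated (disc on rim): origin 38 mm above the jar's.
- lid_2: The second smallest lid, for jar_2; second in the stack; 100 g. Disc 87 mm across; under it a hollow flange 18 mm deep, 67 mm across at the disc, 56 mm at its lower edge; on top a knob 22 mm across. Origin: centre of its lower edge; z up: disc 18 to 25 mm, knob 25 to 41 mm. Its flange stands round the knob below. Seated (disc on rim): origin 50 mm above the jar's.
- lid_3: The second largest lid, for jar_3; third in the stack; 140 g. Disc 103 mm across; under it a hollow flange 18 mm deep, 83 mm across at the disc, 72 mm at its lower edge; on top a knob 22 mm across. Origin: centre of its lower edge; z up: disc 18 to 25 mm, knob 25 to 41 mm. Its flange stands round the knob below. Seated (disc on rim): origin 62 mm above the jar's.
- lid_4: The largest lid, for jar_4; bottom of the stack, flange on the bench; 190 g. Disc 119 mm across; under it a hollow flange 18 mm deep, 99 mm across at the disc, 88 mm at its lower edge; on top a knob 22 mm across. Origin: centre of its lower edge; z up: disc 18 to 25 mm, knob 25 to 41 mm. Seated (disc on rim): origin 74 mm above the jar's.

How it is judged:
By the outcome, as a careful person would: the job done as asked, in the order asked, and still so for the second after the job is handed in, with the robot touching nothing.
It also fails if it takes over 106 s, if anything falls off the work surface, if the arm or the gripper's body presses on something with over 40 N, if the wrist force passes 120 N, or if a joint passes its speed limit or range.

## Robot

A 6-joint arm with a two-finger parallel gripper is mounted at the origin on the work surface; the furniture and walls round the work are solid. World frame = base frame: x ahead of the robot, y to its left, z up, the work surface at z = 0. Lengths are in m, angles in rad, forces in N, time in s.
With the tool pointing down it reaches from about 0.375 to 0.75 m from the base axis. Payload 9 kg.
Tool frame: the origin (TCP) lies at the very end of the fingers, on their centre line; the grasp point (between the pads) lies 19 mm behind it; z points along the fingers, x is the direction in which the jaws open and shut, and the axes are right-handed (so a half turn about z gives the same grasp; the last joint's range is limited). The gripper opens to 85 mm and grips with 20 to 120 N. Pads are 22 mm wide; open, the fingers measure 114 mm over their backs; the gripper's body (76 mm by 85 mm) begins 54 mm behind the grasp point. The pads swing forward as they close: fully open they stand 13 mm farther back than shut.
Start: joints at [0.989, 0.104, 0.097, 1.564, 0, 1.353], TCP at [0.214, 0.561, 0.231] pointing down, gripper open.
Joint ranges: [-2.99, 2.99], [-0.84, 1.86], [-1.1, 1.16], [-1.84, 2.11], [-1.51, 1.56], [-3.14, 3.14]. Speed limits (rad/s): [2.22, 2.22, 2.57, 3.14, 3.14, 3.14].

## Interface

Orientations are given as a unit quaternion [w, x, y, z].
In Python, from cell import * gives the robot as it stands.
- The arm moves only by the tool play_rows, never from a script. Its argument "deltas" is one flat list of numbers, 5 for each row, row after row: the closure, from -1 (fully open) to 1 (shut), then the shift along the tool's x, y, z in mm, then the turn about the tool's z in degrees. A call has 1 to 12 rows; each row shifts and turns the commanded pose from where the row before left it, along the tool's axes as they then stand; what a row does not reach is not made up. A row lasts 1/8 s, in which the tool goes at most 62.5 mm and 10.7 degrees, less where a joint would pass 70% of its speed; a pose out of reach is approached as far as the arm can. A call with a gripper value outside its range is refused whole. The fingers move at their own pace and stop on an object; "force" is the grip in N (left out, the last holds). Time passes only in rows, so rows that do not move let the fingers close. It gives the time, the measured TCP pose, the force and the opening at its end, in the units of the state.
- state(): the state, without advancing time (a new reading comes with each control period).
- get_image(name): name is "scene" or "top" or "wrist"; returns the picture (384x512x3 uint8, blue, green, red); there is no depth.
- camera_params(name): a dict with "fov_y" (degrees; the focal length in pixels is half the picture's height over the tangent of half this angle, whatever the lens; pixels are square), "cx", "cy" (the principal point, pixels), "rvec" (rotation vector, rad) and "tvec" (3), from world to camera coordinates, as OpenCV has them. Camera axes: x right, y down, z forward; pixel columns grow to the right and rows downward; lengths in m; the calibration is good to about 2 mm. A picture is of the moment at which its call begins: read the wrist's pose just before it. camera_params takes no time and is no camera call; for the wrist camera it gives the pose at the moment of the call.
- finish_job(): hands the job in, once; it reports no verdict.
The state is a dict: "t": time; "joint_positions": joint angles; "qvel": joint speeds; "joint_torque": joint torques, N m; "ee_pos": TCP position; "eef_rot": TCP orientation; "force": force on the tool from outside, world axes, zero at the start; "wrist_torque": the same for the moment, N m; "width": opening from 0.0 (shut) to 1.0 (fully open).
Only numpy, scipy, OpenCV 4.12 (cv2) and the standard library are available. Lean on these libraries where they do the work, as an engineer would, in place of code of your own. Each camera call takes 0.05 s, during which the arm holds its last target.

## Working session

There is one attempt and no reset: what is moved stays moved. The work goes in short steps, Python scripts to look and compute and a tool call to move; the robot and the scene stay as the last step left them, time stands still between calls to the robot, and variables do not carry over. Pictures are saved under pics/ and viewed, and the job is handed in when it is done.

Besides the shell and the picture viewer there is one more tool, called after "Emit:" as name(argument=value, ...) on one line, values as JSON. play_rows: Moves the arm, as the interface text tells. Its arguments: {"type":"object","properties":{"deltas":{"type":"array"},"force":{"type":"number"}},"required":["deltas"]}

```bash
mkdir -p pics; ls
python3 - <<'E'
from cell import *
import cv2
for n in ("scene","top","wrist"):
    cv2.imwrite(f"pics/{n}0.png",get_image(n)); print(n,camera_params(n))
print(state())
E
```

```text
pics
scene {'fov_y': 42.73776908911369, 'cx': 260.0875632665626, 'cy': 186.4068203452984, 'rvec': array([ 2.00283823, -0.74349328,  0.40315399]), 'tvec': array([-0.41595378,  0.24197624,  0.81023212])}
top {'fov_y': 47.35862755954384, 'cx': 252.09317407689824, 'cy': 190.2331957012678, 'rvec': array([ 2.03122905, -2.18039372,  0.25106853]), 'tvec': array([0.03033515, 0.54700915, 0.93524507])}
wrist {'fov_y': 60.62874705485694, 'cx': 254.819230684948, 'cy': 187.20208862767146, 'rvec': array([-2.36196168, -1.62804247, -0.25859872]), 'tvec': array([-0.59948609, -0.03894645,  0.38037146])}
{'t': 0.15, 'joint_positions': array([ 9.89280442e-01,  1.04567641e-01,  9.66624066e-02,  1.56387795e+00,
       -4.42068964e-05,  1.35309863e+00]), 'qvel': array([-0.00072094, -0.00156442,  0.00376357,  0.00042036, -0.00094937,
       -0.00050523]), 'joint_torque': array([ 4.25693681e-03, -5.57362175e+01,  5.04003632e+01,  1.26567209e-02,
       -2.63425618e-04,  3.73017116e-06]), 'ee_pos': array([0.21337355, 0.56051887, 0.2307057 ]), 'eef_rot': array([ 2.06152298e-04,  8.23360413e-01,  5.67518622e-01, -4.48844631e-04]), 'force': array([-0.12379806,  0.96026037, -0.43203371]), 'wrist_torque': array([-0.01155396, -0.02535344, -0.00719008]), 'width': 1.00050706086685}
```

View pics/scene0.png

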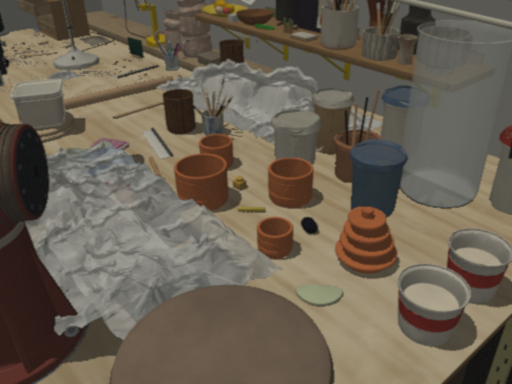

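View pics/top0.png

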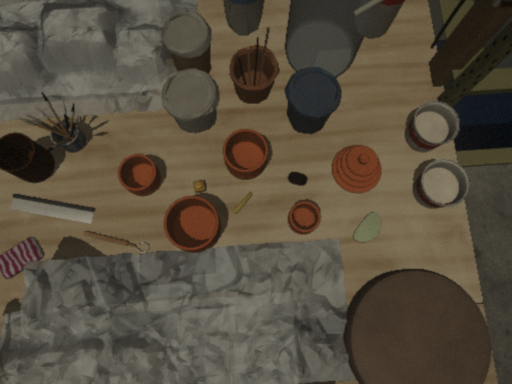

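View pics/wrist0.png

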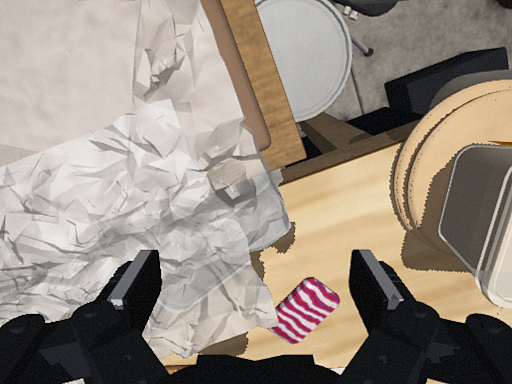

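The top view shows four jars: near (139,174), (246,153), (192,223) and (304,216). The lid stack is near (357,168). I'll enlarge it.

```bash
cat > h.py <<'E'
import numpy as np, cv2
def P(p):
    f=192/np.tan(np.radians(p['fov_y'])/2)
    K=np.array([[f,0,p['cx']],[0,f,p['cy']],[0,0,1.]]); R=cv2.Rodrigues(np.array(p['rvec']))[0]
    return K,R,np.array(p['tvec']).reshape(3)
def ray(p,u,v,z):
    K,R,t=P(p); d=R.T@np.linalg.solve(K,[u,v,1.]); c=-R.T@t
    return (c+d*(z-c[2])/d[2])
def proj(p,X):
    K,R,t=P(p); q=(R@np.atleast_2d(X).T).T+t; q=q@K.T; return q[:,:2]/q[:,2:]
def circ(p,c,z,r,n=60):
    a=np.linspace(0,2*np.pi,n,endpoint=False)
    return proj(p,np.c_[c[0]+r*np.cos(a),c[1]+r*np.sin(a),np.full(n,z)])
E
python3 - <<'E'
from cell import *
from h import *
p=camera_params("top"); print(-P(p)[1].T@P(p)[2])
im=cv2.imread("pics/top0.png")
cv2.imwrite("pics/topc.png",cv2.resize(im[110:265,110:265],None,fx=3.8,fy=3.8,interpolation=cv2.INTER_CUBIC))
cv2.imwrite("pics/topd.png",cv2.resize(im[120:260,270:400],None,fx=4.2,fy=4.2,interpolation=cv2.INTER_CUBIC))
for n,u,v,z in (("j2",139,174,.068),("j3",246,153,.08),("j4",192,223,.092),("j1",304,216,.056),("lids",362,158,.110)):
    X=ray(p,u,v,z);print(n,X,np.hypot(*X[:2]))
E
```

```text
[0.32525155 0.01099284 1.03388257]
j2 [0.60244295 0.24629223 0.068     ] 0.6508435868052476
j3 [ 6.31520076e-01 -4.19705605e-04  8.00000000e-02] 0.6315202157115022
j4 [0.47734061 0.12736901 0.092     ] 0.49404141466125673
j1 [ 0.48124143 -0.12143627  0.056     ] 0.4963265821415884
lids [ 0.59248096 -0.25436964  0.11      ] 0.6447771711852214
```

View pics/topc.png

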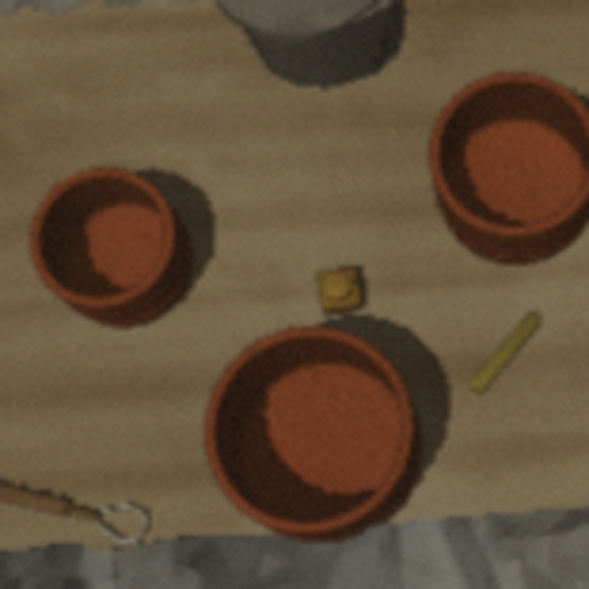

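View pics/topd.png

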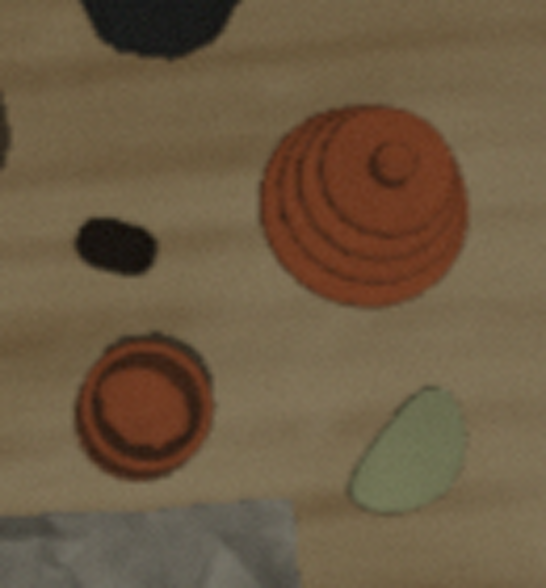

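```bash
cat >> h.py <<'E'
from scipy.optimize import minimize
from scipy.ndimage import map_coordinates
def redness(im):
    im=cv2.GaussianBlur(im,(0,0),0.8).astype(float); s=im.sum(2)+30
    return 300*(im[:,:,2]-im[:,:,0])/s
def score(p,rg,c,z,r):
    # mean contrast inside vs outside of rim circle
    def s(rr):
        q=circ(p,c,z,rr,120); return map_coordinates(rg,[q[:,1],q[:,0]],order=1,mode='nearest')
    return s(r-.002)-s(r+.002)
def fit(p,im,c0,z,r,span=.01,chan='red'):
    rg=redness(im) if chan=='red' else cv2.GaussianBlur(im,(0,0),0.8).astype(float).sum(2)/3
    best=None
    for h,st in ((span,.002),(.002,.0005)):
        b=(-1e9,)
        for dx in np.arange(-h,h+1e-9,st):
            for dy in np.arange(-h,h+1e-9,st):
                d=score(p,rg,(c0[0]+dx,c0[1]+dy),z,r); v=np.mean(np.clip(d,-5,40))
                if v>b[0]: b=(v,c0[0]+dx,c0[1]+dy)
        c0=b[1:]
    return np.array(c0),b[0]
E
python3 - <<'E'
from cell import *
from h import *
J={"j2":((.602,.246),.068,.044),"j3":((.632,0),.08,.052),"j4":((.477,.127),.092,.06),"j1":((.481,-.121),.056,.036),
"l1":((.592,-.254),.1,.0355),"l2":((.592,-.254),.075,.0435),"l3":((.592,-.254),.05,.0515),"l4":((.592,-.254),.025,.0595)}
ims={n:cv2.imread(f"pics/{n}0.png") for n in("top","scene")}
ov={n:cv2.resize(ims[n],None,fx=3,fy=3,interpolation=cv2.INTER_CUBIC) for n in ims}
for k,(c,z,r) in J.items():
    for n in ims:
        p=camera_params(n)
        for ch in ('red','grey') :
            f,s=fit(p,ims[n],c,z,r,chan=ch); print(k,n,ch,f.round(4),round(s,1))
            if ch=='red': 
                cv2.polylines(ov[n],[(circ(p,f,z,r)*3+1).astype(int)],True,(255,255,0),1)
cv2.imwrite("pics/ovt.png",ov["top"][330:780,330:1130]);cv2.imwrite("pics/ovs.png",ov["scene"][370:850,480:1240])
E
```

```text
j2 top red [0.6075 0.251 ] 25.8
j2 top grey [0.6085 0.253 ] 4.3
j2 scene red [0.6045 0.248 ] 13.9
j2 scene grey [0.6045 0.249 ] -0.2
j3 top red [0.6385 0.001 ] 25.3
j3 top grey [0.6395 0.002 ] 4.5
j3 scene red [ 0.6345 -0.0025] 17.2
j3 scene grey [ 6.365e-01 -5.000e-04] 1.3
j4 top red [0.4785 0.129 ] 31.8
j4 top grey [0.4795 0.131 ] 4.5
j4 scene red [0.476 0.124] 10.8
j4 scene grey [0.4765 0.127 ] 5.7
j1 top red [ 0.4805 -0.122 ] 30.1
j1 top grey [ 0.489 -0.109] 1.2
j1 scene red [ 0.4765 -0.126 ] 21.2
j1 scene grey [ 0.493 -0.133] 4.3
l1 top red [ 0.59  -0.257] 11.9
l1 top grey [ 0.584  -0.2465] 3.1
l1 scene red [ 0.5865 -0.2595] 25.8
l1 scene grey [ 0.5865 -0.259 ] 11.9
l2 top red [ 0.591 -0.259] 12.4
l2 top grey [ 0.584  -0.2495] 2.6
l2 scene red [ 0.5855 -0.2625] 12.0
l2 scene grey [ 0.5865 -0.2605] 4.2
l3 top red [ 0.582 -0.249] 14.4
l3 top grey [ 0.585  -0.2535] 0.2
l3 scene red [ 0.587  -0.2645] 11.3
l3 scene grey [ 0.5885 -0.263 ] 4.6
l4 top red [ 0.593 -0.262] 31.4
l4 top grey [ 0.58  -0.245] -0.6
l4 scene red [ 0.5855 -0.266 ] 20.3
l4 scene grey [ 0.5885 -0.263 ] 3.5
```

View pics/ovt.png

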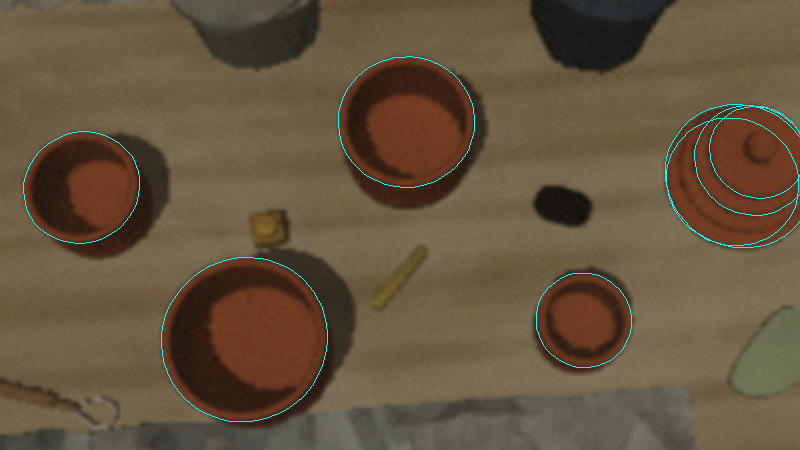

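View pics/ovs.png

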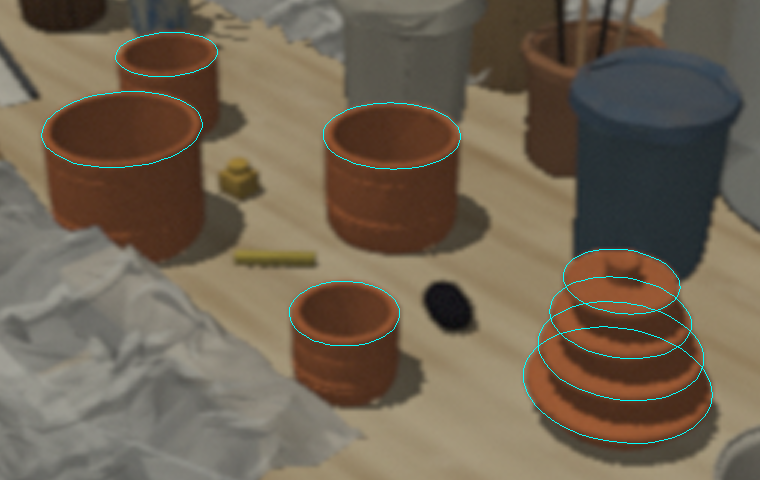

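The overlays fit to within a few mm, but the top and scene cameras differ by about 4 mm, so I'll refine with the wrist camera. First I'll square the tool so that its x lies along world +y.

Emit:
play_rows(deltas=[-1,0,0,0,-10.42,-1,0,0,0,-10.42,-1,-30,40,0,0,-1,-40,48,0,0,-1,-40,48,0,0,-1,-40,48,0,0,-1,-40,48,0,0,-1,-40,48,0,0,-1,-40,48,0,0,-1,0,0,0,0])

```text
t: 1.4
ee_pos: [0.5441, 0.2874, 0.2302]
eef_rot: [0.0, 0.709, 0.705, -0.001]
force: [0.4, 0.9, -0.4]
width: 1.004
```

Run:
```python
from cell import *
from h import *
s=state();p=camera_params("wrist");cv2.imwrite("pics/w1.png",get_image("wrist"))
import json
json.dump({k:np.array(v).tolist() for k,v in p.items()},open("pics/w1.json","w"))
print(s['ee_pos'],s['eef_rot'],s['joint_positions'],s['force'],s['t']);print(-P(p)[1].T@P(p)[2],P(p)[1])
print(proj(p,[list(s['ee_pos'])]))
```

```text
[0.5440694  0.28739571 0.23017864] [ 2.64158732e-05  7.08941246e-01  7.05267331e-01 -5.47882801e-04] [ 2.74056479e-01  1.52572913e-01  1.47477479e-01  1.56663215e+00
 -5.79867033e-04  2.79252456e-01] [ 0.41444083  0.92793098 -0.37242616] 1.4
[0.46291322 0.28835083 0.37232369] [[ 5.41693837e-03  9.99985107e-01 -6.65643695e-04]
 [ 9.50385015e-01 -4.94121094e-03  3.11036828e-01]
 [ 3.11028907e-01 -2.31748512e-03 -9.50397626e-01]]
[[253.95727183 254.6276332 ]]
```

View pics/w1.png

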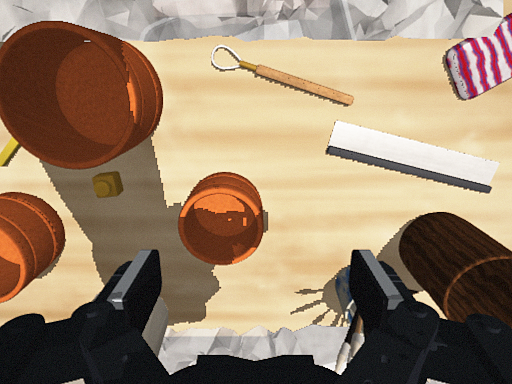

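The wrist view shows jar_2 at (222,220), jar_4 at (80,95) and jar_3 at left (20,245). I'll fit jars 2 and 4 here.

Run:
```python
from cell import *
from h import *
import json
p=json.load(open("pics/w1.json")); im=cv2.imread("pics/w1.png"); ov=im.copy()
for k,c,z,r in (("j2",(.606,.2495),.068,.044),("j4",(.477,.1265),.092,.06)):
    f,s=fit(p,im,c,z,r); print(k,f,s)
    cv2.polylines(ov,[circ(p,f,z,r).round().astype(int)],True,(255,255,0),1)
    cv2.polylines(ov,[circ(p,f,z,r-.007).round().astype(int)],True,(255,0,0),1)
    cv2.polylines(ov,[circ(p,f,0,r).round().astype(int)],True,(0,255,0),1)
cv2.imwrite("pics/w1o.png",cv2.resize(ov[0:290,0:290],None,fx=2,fy=2))
```

```text
j2 [0.6045 0.2525] 29.96161734630611
j4 [0.477  0.1315] 24.489799339349467
```

View pics/w1o.png

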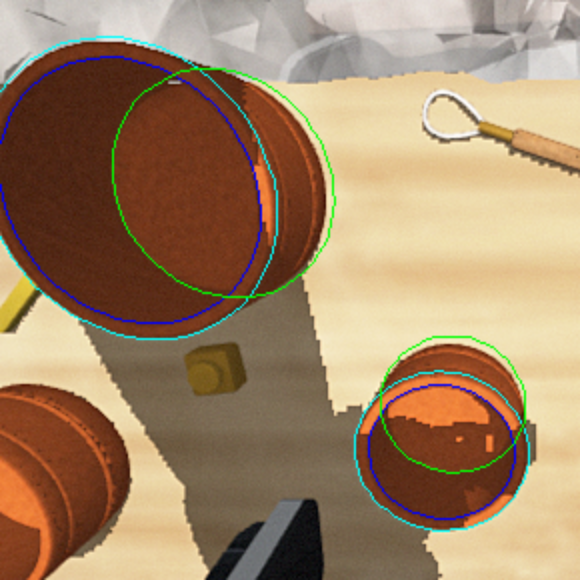

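The outline shrinks away from the image centre, so there is barrel distortion. I'll measure each jar with the tool above it, near the centre.

Emit:
play_rows(deltas=[-1,-40,-20,0,0,-1,-40,-20,0,0,-1,-40,-20,0,0,-1,-39,-19,0,0,-1,0,0,0,0,-1,0,0,0,0])

```text
t: 2.2
ee_pos: [0.4623, 0.1327, 0.2315]
eef_rot: [0.0, 0.707, 0.707, 0.0]
force: [-0.3, 0.4, 0.7]
width: 0.997
```

```bash
cat > look.py <<'E'
import sys,json
from cell import *
from h import *
n=sys.argv[1]; s=state();p=camera_params("wrist");im=get_image("wrist");cv2.imwrite(f"pics/{n}.png",im)
json.dump({k:np.array(v).tolist() for k,v in p.items()},open(f"pics/{n}.json","w"))
print(s['t'],s['ee_pos'].round(4),s['eef_rot'].round(4),s['force'].round(1))
a=[float(v) for v in sys.argv[2:]]; ov=im.copy()
for i in range(0,len(a),4):
    f,sc=fit(p,im,a[i:i+2],a[i+2],a[i+3],.012); print(f.round(4),round(sc,1),proj(p,[[f[0],f[1],a[i+2]]]).round())
    for z,r,c in((a[i+2],a[i+3],(255,255,0)),(a[i+2],a[i+3]-.007,(255,0,0))):
        cv2.polylines(ov,[circ(p,f,z,r).round().astype(int)],True,c,1)
cv2.imwrite(f"pics/{n}o.png",ov)
E
python3 look.py w2 .477 .128 .092 .06
```

```text
2.2 [0.4623 0.1327 0.2315] [1.000e-04 7.068e-01 7.074e-01 4.000e-04] [-0.3  0.4  0.7]
[0.475 0.13 ] 33.8 [[251. 189.]]
```

View pics/w2o.png

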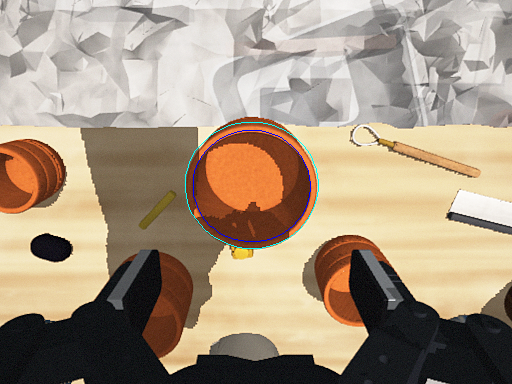

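Emit:
play_rows(deltas=[-1,-32,40,0,0,-1,-32,40,0,0,-1,-32,40,0,0,-1,-32,40,0,0,-1,0,0,0,0,-1,0,0,0,0])

```text
t: 3.0
ee_pos: [0.6224, 0.0049, 0.2307]
eef_rot: [-0.001, 0.707, 0.707, -0.0]
force: [-0.3, 0.3, 0.6]
width: 1.003
```

```bash
python3 look.py w3 .636 0 .08 .052
```

```text
3.0 [0.6224 0.0049 0.2307] [-6.000e-04  7.067e-01  7.075e-01 -2.000e-04] [-0.3  0.3  0.6]
[0.6345 0.0015] 34.3 [[251. 185.]]
```

View pics/w3o.png

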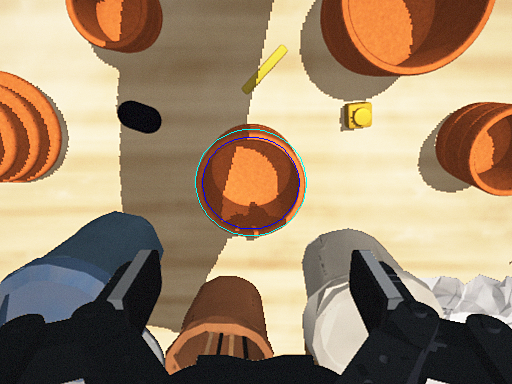

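Emit:
play_rows(deltas=[-1,-31,-38,0,0,-1,-31,-38,0,0,-1,-31,-38,0,0,-1,-31,-38,0,0,-1,0,0,0,0,-1,0,0,0,0])

```text
t: 3.8
ee_pos: [0.4707, -0.1194, 0.2319]
eef_rot: [0.001, 0.707, 0.707, 0.0]
force: [0.4, -0.3, -0.2]
width: 0.998
```

```bash
python3 look.py w4 .479 -.123 .056 .036
```

```text
3.8 [ 0.4707 -0.1194  0.2319] [7.000e-04 7.069e-01 7.073e-01 4.000e-04] [ 0.4 -0.3 -0.2]
[ 0.4755 -0.1225] 37.5 [[251. 170.]]
```

View pics/w4o.png

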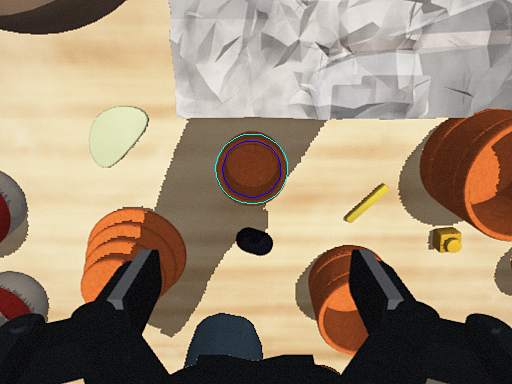

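Emit:
play_rows(deltas=[-1,-34,28,0,0,-1,-34,28,0,0,-1,-34,27,0,0,-1,-34,27,0,0,-1,0,0,0,0,-1,0,0,0,0])

```text
t: 4.6
ee_pos: [0.5809, -0.255, 0.2309]
eef_rot: [-0.001, 0.707, 0.708, 0.0]
force: [0.3, 0.2, -0.1]
width: 0.997
```

```bash
python3 look.py w5 .588 -.258 .1 .0355 .588 -.258 .075 .0435 .588 -.258 .05 .0515 .588 -.258 .025 .0595
```

```text
4.6 [ 0.5809 -0.255   0.2309] [-5.000e-04  7.066e-01  7.076e-01  1.000e-04] [ 0.3  0.2 -0.1]
[ 0.589  -0.2565] 16.8 [[252. 187.]]
[ 0.591  -0.2585] 18.1 [[250. 181.]]
[ 0.58   -0.2635] 20.8 [[246. 163.]]
[ 0.592 -0.262] 34.3 [[248. 168.]]
```

View pics/w5o.png

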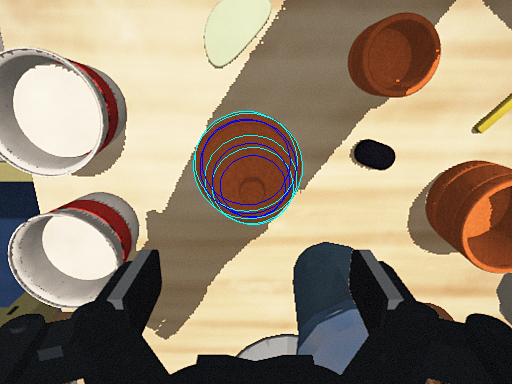

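Run:
```python
from h import *
im=cv2.imread("pics/w5.png")[100:240,185:315]; im=np.clip(im.astype(float)*1.8,0,255).astype(np.uint8)
cv2.imwrite("pics/w5c.png",cv2.resize(im,None,fx=4.2,fy=4.2,interpolation=cv2.INTER_CUBIC))
```

```text
(no output)
```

View pics/w5c.png

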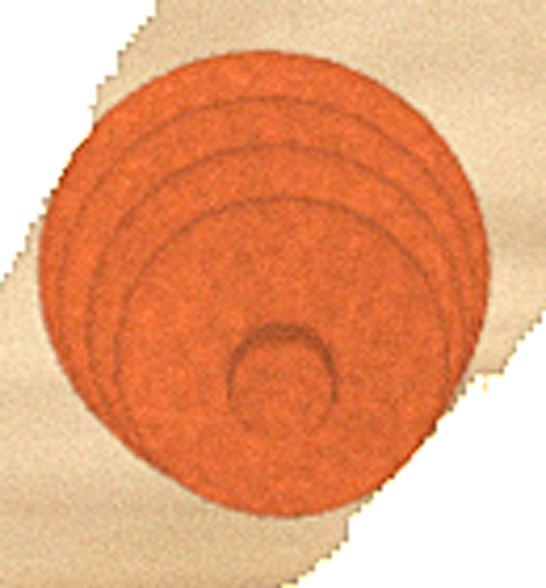

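Run:
```python
from h import *
import json
p=json.load(open("pics/w5.json"))
for z,u,v in ((.116,281,388),(.1,282,357),(.075,274,None),(.025,265,None)):
    print(z,ray(p,185+u/4.2,100+(v or 300)/4.2,z))
# edges top (min y) per lid: center = edge + r in x direction approx
for z,v,r in ((.1,196,.0355),(.075,143,.0435),(.05,97,.0515),(.025,50,.0595)):
    print(z, ray(p,250,100+v/4.2,z)[0]+r)
```

```text
0.116 [ 0.58837781 -0.25681041  0.116     ]
0.1 [ 0.58708237 -0.25671951  0.1       ]
0.075 [ 0.5816875 -0.2586719  0.075    ]
0.025 [ 0.59544568 -0.26168116  0.025     ]
0.1 0.5887372477323076
0.075 0.5900647675072463
0.05 0.5913480794081364
0.025 0.5909746033234011
```

Emit:
play_rows(deltas=[-0.2,-1,7,30,0,-0.2,0,0,40,0,-0.2,0,0,30,0,-0.2,0,0,18,0,-0.2,0,0,10,0,-0.2,0,0,0,0,-0.2,0,0,0,0], force=25)

```text
t: 5.52
ee_pos: [0.588, -0.2577, 0.1047]
eef_rot: [0.001, 0.707, 0.707, 0.0]
force: [0.3, -0.3, 0.0]
width: 0.596
```

Run:
```python
from cell import *
import cv2
im=get_image("scene");cv2.imwrite("pics/s1.png",cv2.resize(im[150:290,290:450],None,fx=4,fy=4))
cv2.imwrite("pics/w6.png",get_image("wrist"));print(state()['width'],state()['force'],state()['ee_pos'])
```

```text
0.6008883846336275 [-0.3125588  -0.37026862  0.50980305] [ 0.58798509 -0.2576555   0.10443948]
```

View pics/s1.png

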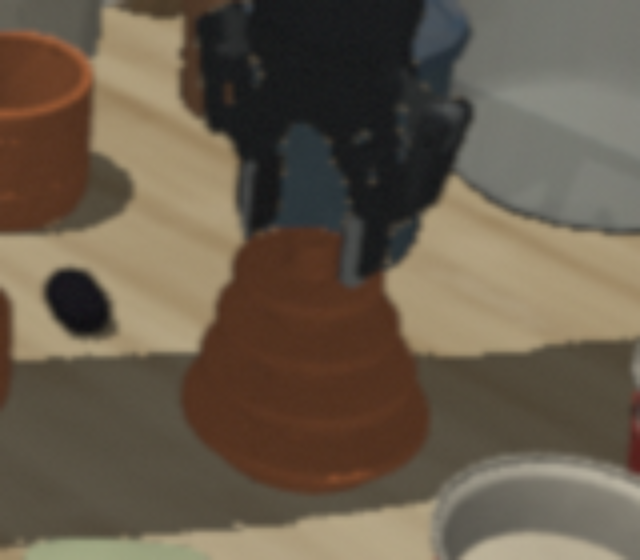

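View pics/w6.png

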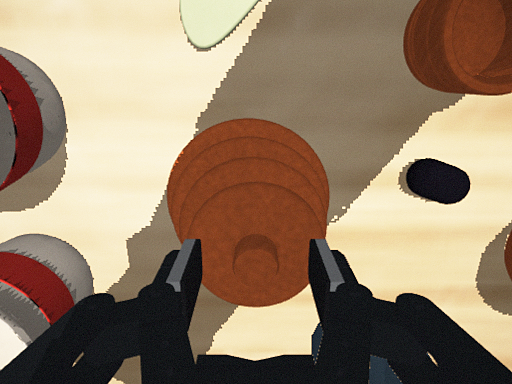

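The knob sits centred between the fingers (knob x 256, fingertips 192 and 319). Closing.

Emit:
play_rows(deltas=[1,0,0,0,0,1,0,0,0,0,1,0,0,0,0,1,0,0,0,0,1,0,0,0,0])

```text
t: 6.25
ee_pos: [0.5875, -0.2573, 0.1034]
eef_rot: [0.0, 0.707, 0.707, 0.0]
force: [-0.4, 0.4, 1.9]
width: 0.235
```

Run:
```python
from cell import *
import cv2
cv2.imwrite("pics/w7.png",get_image("wrist"));s=state();print(s['width'],s['force'],s['ee_pos'])
```

```text
0.24224235865030766 [-0.26227694  0.07225033  1.36347506] [ 0.58752062 -0.25733893  0.10341093]
```

View pics/w7.png

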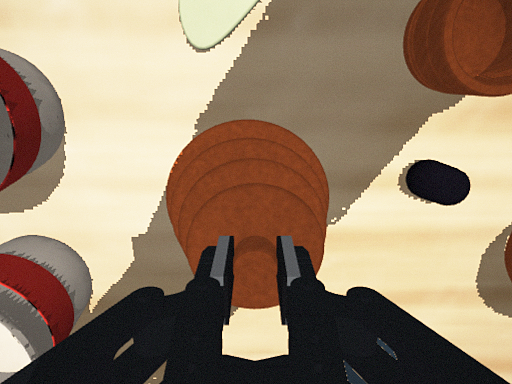

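Emit:
play_rows(deltas=[1,0,0,-4,0,1,0,0,-8,0,1,0,0,-12,0,1,0,0,-25,0,1,0,0,-40,0,1,0,0,-38,0,1,0,0,0,0,1,0,0,0,0])

```text
t: 7.3
ee_pos: [0.5874, -0.2573, 0.2302]
eef_rot: [-0.0, 0.707, 0.707, 0.0]
force: [0.1, 0.1, -1.0]
width: 0.24
```

Run:
```python
from cell import *
import cv2
cv2.imwrite("pics/w8.png",get_image("wrist"));s=state();print(s['width'],s['force'],s['ee_pos'])
im=get_image("scene");cv2.imwrite("pics/s2.png",cv2.resize(im[130:290,280:450],None,fx=3.5,fy=3.5))
```

```text
0.23838015057793294 [ 1.14242987  0.28850225 -0.73698298] [ 0.58712783 -0.25704862  0.22941934]
```

View pics/w8.png

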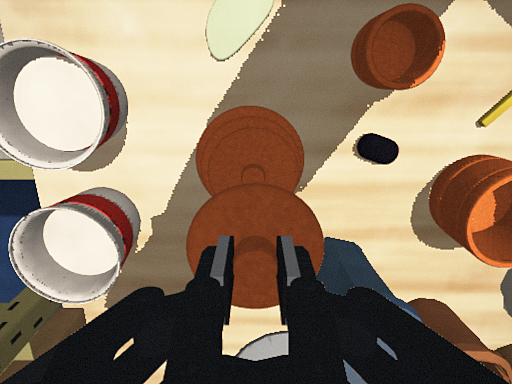

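View pics/s2.png

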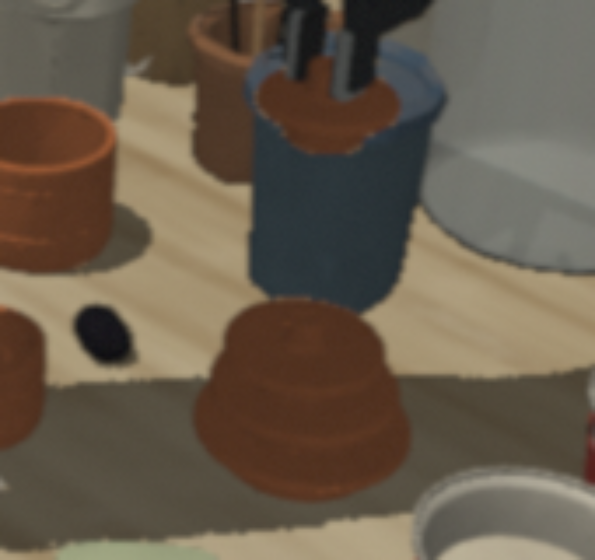

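Run:
```python
from h import *
from cell import *
s=state(); p=camera_params("wrist"); z=.2295-.003
for u,v in ((255,183),(255,308),(186,245),(324,245)): print(ray(p,u,v,z)[:2].round(4))
print(s['ee_pos'])
p5=p
for u,v in ((253,170),):pass
# lid2 disc/knob now: knob top circle
im=cv2.imread("pics/w8.png")[95:200,185:315]; im=np.clip(im.astype(float)*1.7,0,255).astype(np.uint8)
cv2.imwrite("pics/w8c.png",cv2.resize(im,None,fx=5,fy=5,interpolation=cv2.INTER_CUBIC))
```

```text
[ 0.5512 -0.2564]
[ 0.6202 -0.2564]
[ 0.5831 -0.2904]
[ 0.5831 -0.2225]
[ 0.58699124 -0.25692927  0.22905037]
```

View pics/w8c.png

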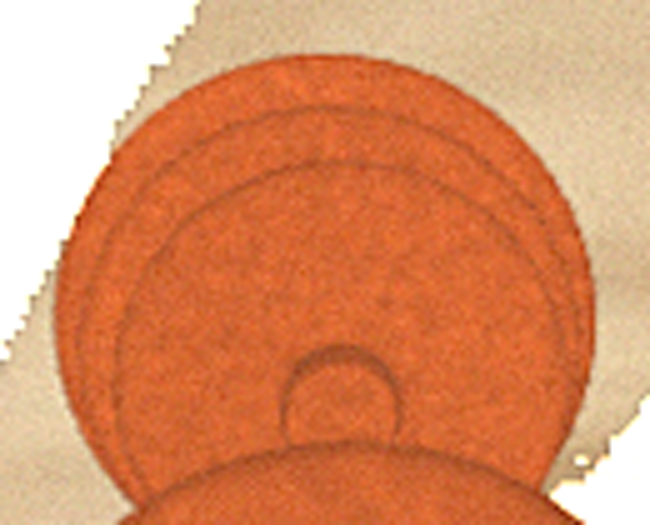

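Lid_1 is held within about 1 mm of the TCP, and the wrist camera agrees with the robot. Now to jar_1.

Emit:
play_rows(deltas=[1,14,-11,0,0,1,30,-25,0,0,1,30,-25,0,0,1,30,-25,0,0,1,20,-17,10,0,1,10,-8,25,0,1,0,0,40,0,1,0,0,36,0,1,0,0,15,0,1,0,0,5,0,1,0,0,0,0,1,0,0,0,0])

```text
t: 8.9
ee_pos: [0.4772, -0.1237, 0.1006]
eef_rot: [0.001, 0.707, 0.707, 0.0]
force: [-0.2, 0.4, -0.2]
width: 0.246
```

```bash
cat > snap.py <<'E'
import sys,cv2
from cell import *
n=sys.argv[1];s=state();print(s['t'],s['width'].round(3) if hasattr(s['width'],'round') else s['width'],s['force'].round(1),s['ee_pos'].round(4))
y0,y1,x0,x1=map(int,sys.argv[2:6])
a=get_image("scene")[y0:y1,x0:x1]; b=get_image("wrist")
a=cv2.resize(a,(int(384*a.shape[1]/a.shape[0]),384),interpolation=cv2.INTER_CUBIC)
b=b[60:350,120:400] if len(sys.argv)<7 else b; b=cv2.resize(b,(int(b.shape[1]*384/b.shape[0]),384))
cv2.imwrite(f"pics/{n}.png",cv2.hconcat([a,b]))
E
python3 snap.py a1 170 280 220 330
```

```text
8.9 0.24589272596794287 [-0.2  0.4 -0.2] [ 0.4772 -0.1237  0.1006]
```

View pics/a1.png

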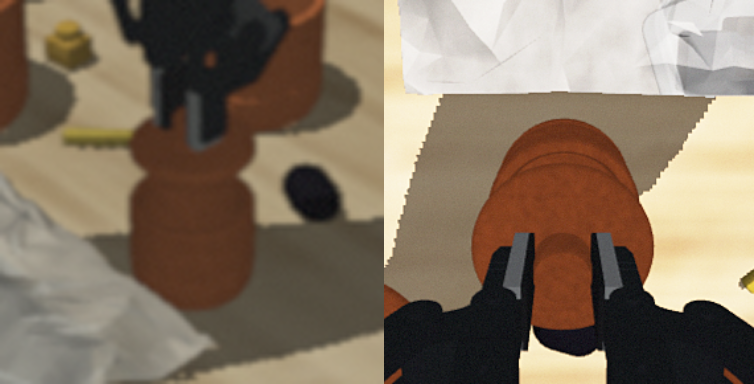

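Emit:
play_rows(deltas=[1,0,0,12,0,1,0,0,8,0,1,0,0,5,0,1,0,0,3,0,1,0,0,2,0,1,0,0,0,0,1,0,0,0,0])

```text
t: 9.88
ee_pos: [0.4766, -0.1233, 0.0695]
eef_rot: [0.0, 0.707, 0.707, 0.0]
force: [-0.9, 0.1, -0.0]
width: 0.24
```

```bash
python3 snap.py a2 170 280 220 330
```

```text
9.875 0.2399286996682686 [-0.9  0.1 -0. ] [ 0.4766 -0.1233  0.0695]
```

View pics/a2.png

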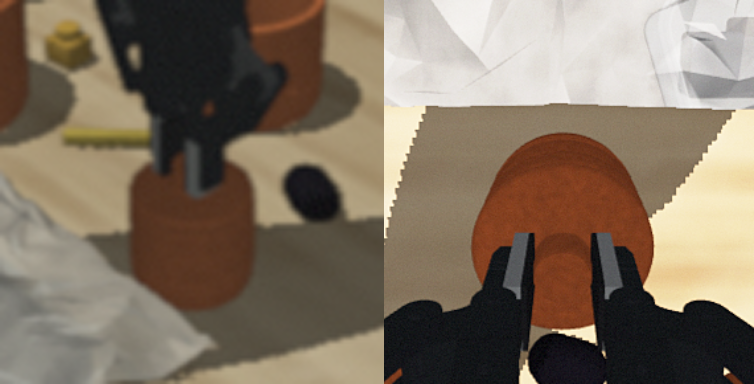

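Emit:
play_rows(deltas=[1,0,0,1,0,1,0,0,1,0,1,0,0,1,0,1,0,0,0,0,1,0,0,0,0])

```text
t: 10.6
ee_pos: [0.4769, -0.1234, 0.0671]
eef_rot: [0.0, 0.707, 0.707, 0.0]
force: [-1.9, 2.1, 6.8]
width: 0.241
```

```bash
python3 -c "
from cell import *
s=state();print(s['force'],s['ee_pos'],s['joint_torque'])"
```

```text
[-1.87987815  2.14766899  6.84189403] [ 0.47687235 -0.12341928  0.06712055] [-2.83974018e-01 -3.69449687e+01  4.69140816e+01 -7.91031048e-01
 -7.20879086e-02  3.42408712e-03]
```

Contact shows 6.8 N at the expected seated height. Releasing and backing up.

Emit:
play_rows(deltas=[0.3,0,0,0,0,-0.2,0,0,0,0,-0.2,0,0,0,0,-0.2,0,0,-5,0,-0.2,0,0,-20,0,-0.2,0,0,-40,0,-0.2,0,0,-50,0,-0.2,0,0,-45,0,-0.2,0,0,-4,0,-0.2,0,0,0,0])

```text
t: 11.85
ee_pos: [0.4765, -0.1233, 0.2301]
eef_rot: [0.0, 0.707, 0.707, 0.0]
force: [0.7, 1.0, -0.1]
width: 0.595
```

```bash
python3 snap.py a3 170 280 220 330 full;  python3 look.py w9 .477 -.123 .063 .0355
```

```text
11.85 0.5951439456332527 [ 0.7  1.  -0.1] [ 0.4765 -0.1233  0.2301]
11.95 [ 0.4759 -0.1229  0.2289] [-1.000e-03  7.071e-01  7.071e-01 -2.000e-04] [-0.1 -0.1 -1. ]
[ 0.4745 -0.1225] 38.9 [[255. 167.]]
```

View pics/a3.png

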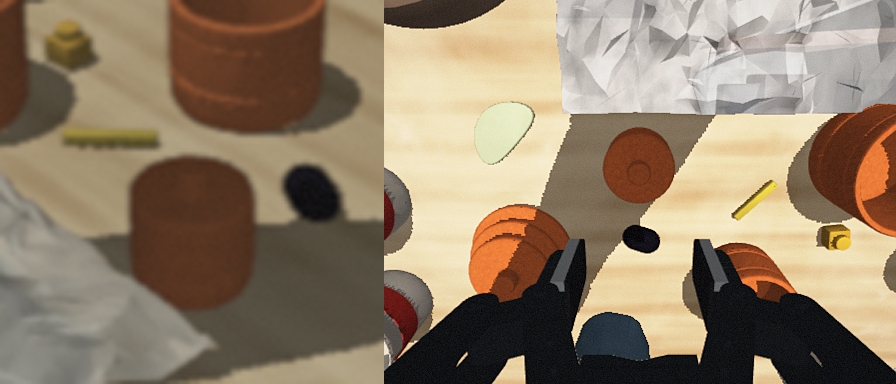

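Emit:
play_rows(deltas=[-0.2,-15,12,0,0,-0.2,-35,27,0,0,-0.2,-35,27,0,0,-0.2,-35,27,0,0,-0.2,-14,15,0,0,-0.2,0,0,0,0,-0.2,0,0,0,0])

```text
t: 12.88
ee_pos: [0.5838, -0.2565, 0.2296]
eef_rot: [-0.001, 0.707, 0.707, -0.0]
force: [0.3, -0.4, -0.9]
width: 0.599
```

```bash
cat > lid.py <<'E'
import sys,json
exec(open("look.py").read())
im2=np.clip(im[90:230,180:320].astype(float)*1.5,0,255).astype(np.uint8)
cv2.imwrite(f"pics/{n}c.png",cv2.resize(im2,None,fx=4,fy=4,interpolation=cv2.INTER_CUBIC))
E
python3 lid.py w10 .590 -.2585 .075 .0435  .591 -.26 .05 .0515  .592 -.261 .025 .0595
```

```text
12.875 [ 0.5838 -0.2565  0.2296] [-0.0008  0.7071  0.7072 -0.    ] [ 0.3 -0.4 -0.9]
[ 0.5905 -0.2585] 17.7 [[252. 178.]]
[ 0.5915 -0.2605] 20.6 [[250. 172.]]
[ 0.5925 -0.262 ] 38.7 [[249. 167.]]
```

View pics/w10c.png

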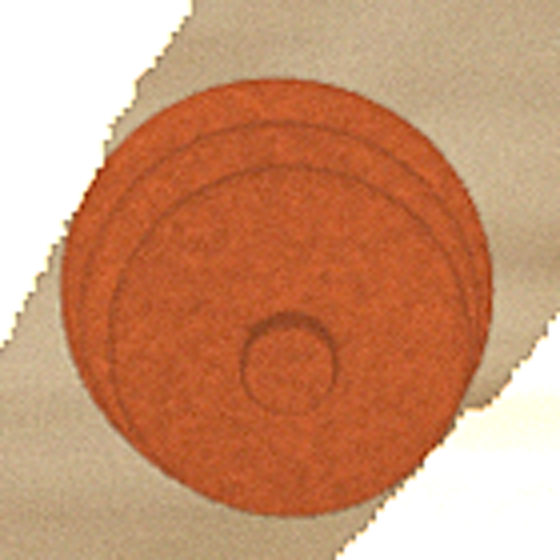

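Emit:
play_rows(deltas=[-0.2,-1.5,5.5,30,0,-0.2,0,0,40,0,-0.2,0,0,40,0,-0.2,0,0,25,0,-0.2,0,0,12,0,-0.2,0,0,6,0,-0.2,0,0,0,0,0.3,0,0,0,0,1,0,0,0,0,1,0,0,0,0,1,0,0,0,0,1,0,0,0,0])

```text
t: 14.42
ee_pos: [0.5903, -0.259, 0.0779]
eef_rot: [0.001, 0.707, 0.707, 0.0]
force: [-0.3, -0.3, 5.0]
width: 0.242
```

Emit:
play_rows(deltas=[1,0,0,0,0,1,0,0,-4,0,1,0,0,-8,0,1,0,0,-12,0,1,0,0,-25,0,1,0,0,-35,0,1,0,0,-35,0,1,0,0,-34,0,1,0,0,0,0,1,0,0,0,0])

```text
t: 15.68
ee_pos: [0.5899, -0.2587, 0.23]
eef_rot: [-0.0, 0.707, 0.707, 0.0]
force: [-1.1, -0.2, -1.0]
width: 0.241
```

```bash
python3 snap.py b1 130 290 280 450 full; cp pics/w10c.png /dev/null;python3 lid.py w11 .5905 -.2585 .226 .0435  .592 -.26 .05 .0515
```

```text
15.675 0.2409684470638648 [-1.1 -0.2 -1. ] [ 0.5899 -0.2587  0.23  ]
15.775 [ 0.5895 -0.2584  0.229 ] [-1.000e-03  7.071e-01  7.071e-01 -1.000e-04] [ 0.4 -0.7 -0.8]
[ 0.5875 -0.258 ] 24.1 [[255. 248.]]
[ 0.58   -0.2605] 20.6 [[252. 156.]]
```

View pics/b1.png

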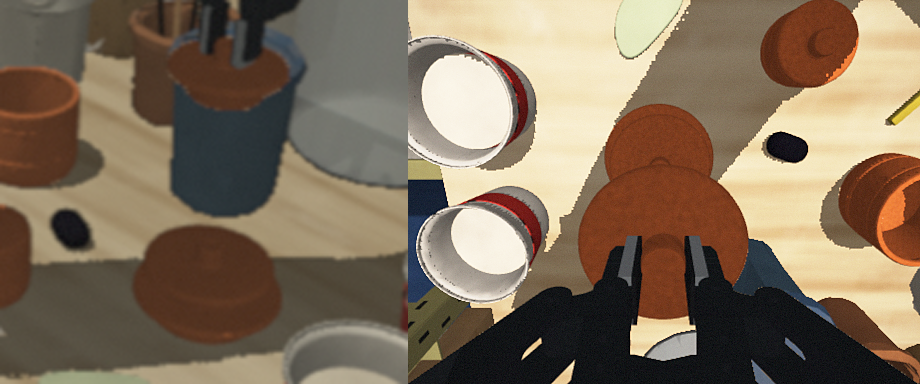

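Emit:
play_rows(deltas=[1,20,0,0,0,1,40,1.5,0,0,1,50,1.5,0,0,1,50,1.5,0,0,1,50,1.5,0,0,1,50,1.5,0,0,1,50,1.5,0,0,1,50,1.5,0,0,1,50,1.5,0,0,1,50,1.5,0,0,1,35,1.5,0,0,1,15,0,0,0])

```text
t: 17.32
ee_pos: [0.6037, 0.2539, 0.2298]
eef_rot: [-0.0, 0.706, 0.708, -0.0]
force: [-0.1, -0.5, -1.0]
width: 0.243
```

Emit:
play_rows(deltas=[1,0,0,10,0,1,0,0,35,0,1,0,0,40,0,1,0,0,20,0,1,0,0,9,0,1,0,0,0,0,1,0,0,0,0])

```text
t: 18.2
ee_pos: [0.6059, 0.2513, 0.118]
eef_rot: [0.001, 0.707, 0.707, 0.001]
force: [0.0, -0.1, -1.3]
width: 0.237
```

```bash
python3 snap.py b2 110 210 160 260
```

```text
18.2 0.23715658955112284 [ 0.  -0.1 -1.3] [0.6059 0.2513 0.118 ]
```

View pics/b2.png

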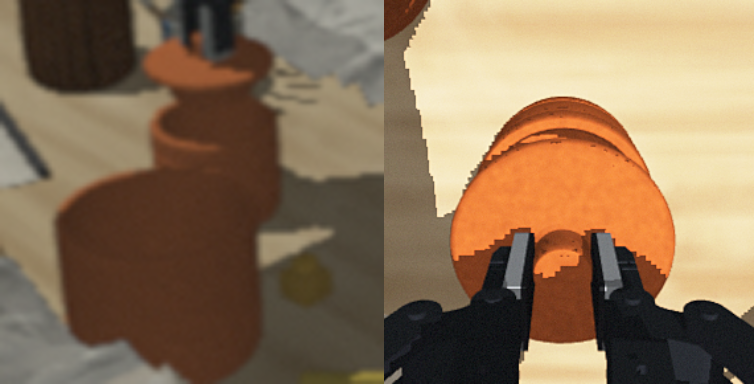

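Emit:
play_rows(deltas=[1,0,0,12,0,1,0,0,9,0,1,0,0,7,0,1,0,0,4,0,1,0,0,3,0,1,0,0,0,0,1,0,0,0,0])

```text
t: 19.18
ee_pos: [0.6052, 0.2513, 0.0816]
eef_rot: [0.0, 0.707, 0.707, 0.0]
force: [-0.3, -1.5, 0.2]
width: 0.24
```

```bash
python3 snap.py b3 110 210 160 260
```

```text
19.175 0.24040617416031412 [-0.3 -1.5  0.2] [0.6052 0.2513 0.0816]
```

View pics/b3.png

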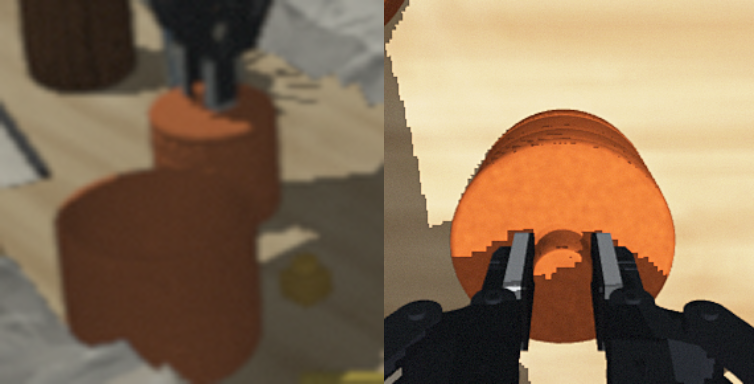

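Emit:
play_rows(deltas=[1,0,0,1,0,1,0,0,1,0,1,0,0,1,0,1,0,0,0,0,1,0,0,0,0])

```text
t: 19.9
ee_pos: [0.6052, 0.2513, 0.0787]
eef_rot: [0.0, 0.707, 0.707, 0.0]
force: [-0.6, 0.8, 4.0]
width: 0.242
```

Emit:
play_rows(deltas=[1,0,0,0.6,0,1,0,0,0,0,1,0,0,0,0])

```text
t: 20.27
ee_pos: [0.6054, 0.2513, 0.0786]
eef_rot: [0.0, 0.707, 0.707, 0.0]
force: [-2.3, -1.3, 6.2]
width: 0.241
```

Lid_2 is in contact with the rim. Releasing, then returning above the stack.

Emit:
play_rows(deltas=[0.3,0,0,0,0,-0.2,0,0,0,0,-0.2,0,0,0,0,-0.2,0,0,-5,0,-0.2,0,0,-20,0,-0.2,0,0,-40,0,-0.2,0,0,-45,0,-0.2,0,0,-38,0,-0.2,0,0,-4.6,0,-0.2,0,0,0,0])

```text
t: 21.52
ee_pos: [0.6052, 0.2513, 0.2311]
eef_rot: [0.0, 0.707, 0.707, 0.0]
force: [1.4, -0.7, -0.1]
width: 0.593
```

```bash
python3 snap.py b4 110 210 160 260 full;  python3 look.py w12 .605 .2515 .075 .0435
```

```text
21.525 0.5926619729733279 [ 1.4 -0.7 -0.1] [0.6052 0.2513 0.2311]
21.625 [0.6045 0.2511 0.2292] [-5.000e-04  7.071e-01  7.071e-01 -7.000e-04] [-0.4  0.  -0.3]
[0.602 0.252] 39.9 [[255. 169.]]
```

View pics/b4.png

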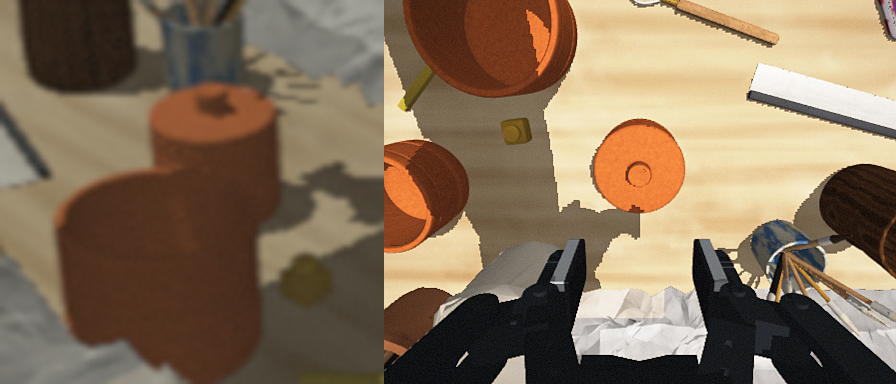

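Emit:
play_rows(deltas=[-0.2,-20,0,0,0,-0.2,-40,-2,0,0,-0.2,-50,-2,0,0,-0.2,-50,-2,0,0,-0.2,-50,-2,0,0,-0.2,-50,-2,0,0,-0.2,-50,-2,0,0,-0.2,-50,-2,0,0,-0.2,-50,-2,0,0,-0.2,-50,-2,0,0,-0.2,-36,-2.5,0,0,-0.2,-15,0,0,0])

```text
t: 23.18
ee_pos: [0.5831, -0.2622, 0.2294]
eef_rot: [-0.001, 0.708, 0.706, -0.0]
force: [-0.0, -0.1, 0.2]
width: 0.601
```

Emit:
play_rows(deltas=[-0.2,0,0,0,0,-0.2,0,0,0,0])

```text
t: 23.42
ee_pos: [0.5845, -0.2586, 0.2303]
eef_rot: [-0.0, 0.707, 0.707, 0.0]
force: [-0.8, -0.4, 0.0]
width: 0.597
```

```bash
python3 lid.py w13 .591 -.2605 .05 .0515  .592 -.262 .025 .0595
```

```text
23.425 [ 0.5845 -0.2586  0.2303] [-2.000e-04  7.068e-01  7.074e-01  2.000e-04] [-0.8 -0.4  0. ]
[ 0.58   -0.2645] 20.9 [[248. 160.]]
[ 0.5905 -0.263 ] 40.0 [[250. 164.]]
```

View pics/w13c.png

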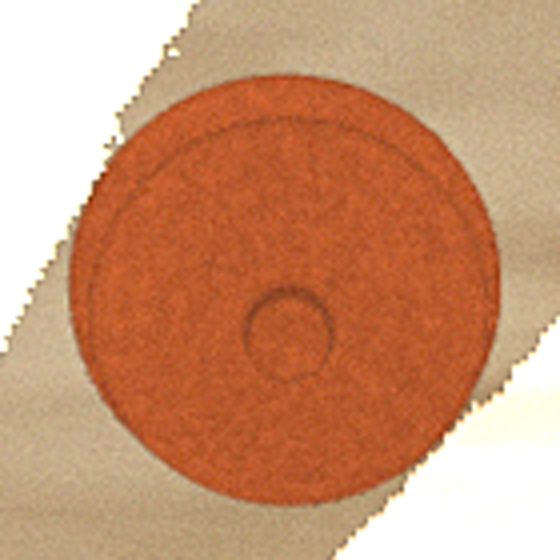

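Lid_2 sits level and concentric on jar_2. Now lid_3: its knob top is at about (252,174).

Run:
```python
from h import *
import json
p=json.load(open("pics/w13.json"))
print(ray(p,252.2,174.5,.066)); print(ray(p,180+290/4,119.25,.05)[0]+.0515, ray(p,252,90+74/4,.025)[0]+.0595, ray(p,252,90+505/4,.025)[0]-.0595)
```

```text
[ 0.59078275 -0.26061528  0.066     ]
0.5912992810292066 0.5911992114124766 0.5927479446217635
```

Emit:
play_rows(deltas=[-0.2,-1,7,30,0,-0.2,0,0,45,0,-0.2,0,0,45,0,-0.2,0,0,32,0,-0.2,0,0,15,0,-0.2,0,0,10.5,0,-0.2,0,0,0,0,0.3,0,0,0,0,1,0,0,0,0,1,0,0,0,0,1,0,0,0,0,1,0,0,0,0])

```text
t: 24.98
ee_pos: [0.5921, -0.261, 0.0538]
eef_rot: [0.001, 0.707, 0.707, 0.0]
force: [0.1, 0.8, 5.8]
width: 0.244
```

Emit:
play_rows(deltas=[1,0,0,0,0,1,0,0,-4,0,1,0,0,-8,0,1,0,0,-12,0,1,0,0,-25,0,1,0,0,-40,0,1,0,0,-45,0,1,0,0,-43.5,0,1,0,0,0,0,1,0,0,0,0])

```text
t: 26.22
ee_pos: [0.5914, -0.2607, 0.23]
eef_rot: [-0.0, 0.707, 0.707, 0.0]
force: [0.0, 0.1, -2.4]
width: 0.24
```

```bash
python3 snap.py c1 130 290 280 450 full; python3 look.py w14 .592 -.2605 .226 .0515
```

```text
26.225 0.2404184250949614 [ 0.   0.1 -2.4] [ 0.5914 -0.2607  0.23  ]
26.325 [ 0.5909 -0.2604  0.2287] [-1.200e-03  7.072e-01  7.071e-01 -2.000e-04] [-0.6  1.  -2.1]
[ 0.588 -0.26 ] 21.7 [[255. 247.]]
```

View pics/c1.png

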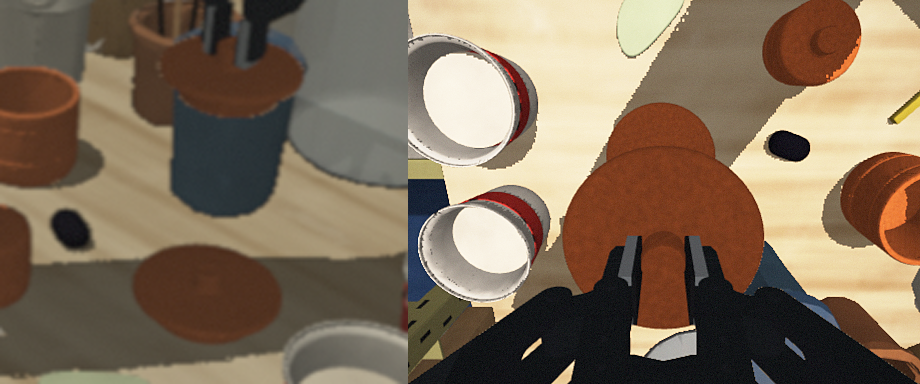

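Run:
```python
from cell import *
from h import *
p=camera_params("top")
for n,u,v,z in (("blue near rim",300,108,.12),("blue near base",305,131,0),("pot base",252,101,0),("pot rim",252,86,.08),("grey rim",200,110,.12),("grey base",197,131,0)): print(n,ray(p,u,v,z))
```

```text
blue near rim [ 0.7154286  -0.12774102  0.12      ]
blue near base [ 0.70434483 -0.15254231  0.        ]
pot base [ 0.79415566 -0.02600507  0.        ]
pot rim [ 0.79596302 -0.02585778  0.08      ]
grey rim [0.72621067 0.09576398 0.12      ]
grey base [0.72319287 0.11687914 0.        ]
```

Emit:
play_rows(deltas=[1,20,3,0,0,1,45,8,0,0,1,50,8.5,0,0,1,50,8.5,0,0,1,50,8.5,0,0,1,32,5,0,0,1,15,3,0,0,1,0,0,0,0])

```text
t: 27.38
ee_pos: [0.6358, 0.0021, 0.2299]
eef_rot: [-0.0, 0.707, 0.708, -0.0]
force: [0.6, -0.1, -1.0]
width: 0.243
```

Neighbours are clear (all at x > 0.70). Descending over jar_3.

Emit:
play_rows(deltas=[1,0,0,15,0,1,0,0,35,0,1,0,0,35,0,1,0,0,16,0,1,0,0,0,0,1,0,0,0,0])

```text
t: 28.12
ee_pos: [0.6367, 0.0007, 0.1308]
eef_rot: [0.001, 0.707, 0.707, 0.001]
force: [0.7, -0.0, -1.2]
width: 0.239
```

```bash
python3 snap.py c2 120 230 240 350
```

```text
28.125 0.23923724596341742 [ 0.7 -0.  -1.2] [0.6367 0.0007 0.1308]
```

View pics/c2.png

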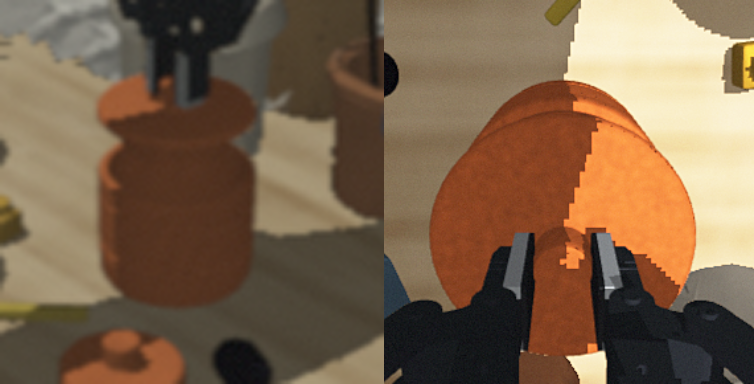

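Emit:
play_rows(deltas=[1,0,0,14,0,1,0,0,9,0,1,0,0,7,0,1,0,0,4,0,1,0,0,2,0,1,0,0,0,0,1,0,0,0,0])

```text
t: 29.1
ee_pos: [0.6362, 0.0012, 0.0936]
eef_rot: [0.0, 0.707, 0.707, 0.0]
force: [0.8, -0.9, -1.5]
width: 0.241
```

```bash
python3 snap.py c3 120 230 240 350
```

```text
29.1 0.24053429463432405 [ 0.8 -0.9 -1.5] [0.6362 0.0012 0.0936]
```

View pics/c3.png

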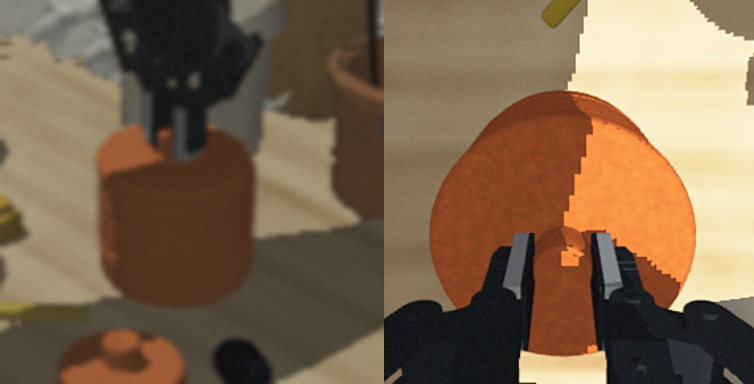

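cmd z is about 0.094, and it should seat near 0.0905.

Emit:
play_rows(deltas=[1,0,0,1,0,1,0,0,1,0,1,0,0,1,0,1,0,0,0,0,1,0,0,0,0])

```text
t: 29.82
ee_pos: [0.6363, 0.0012, 0.0912]
eef_rot: [0.0, 0.707, 0.707, 0.0]
force: [-1.3, 0.0, 6.1]
width: 0.242
```

Emit:
play_rows(deltas=[0.3,0,0,0,0,-0.2,0,0,0,0,-0.2,0,0,0,0,-0.2,0,0,-5,0,-0.2,0,0,-20,0,-0.2,0,0,-40,0,-0.2,0,0,-40,0,-0.2,0,0,-31,0,-0.2,0,0,-4,0,-0.2,0,0,0,0])

```text
t: 31.08
ee_pos: [0.6361, 0.0012, 0.2306]
eef_rot: [0.0, 0.707, 0.707, 0.0]
force: [0.3, 0.6, 0.1]
width: 0.604
```

```bash
python3 snap.py c4 120 230 240 350 full;  python3 look.py w15 .6365 .0015 .087 .0515
```

```text
31.075 0.6043252072631189 [0.3 0.6 0.1] [0.6361 0.0012 0.2306]
31.175 [0.6355 0.0013 0.2291] [-8.000e-04  7.071e-01  7.071e-01 -4.000e-04] [-0.3  0.2  0.5]
[0.633 0.002] 40.0 [[255. 172.]]
```

View pics/c4.png

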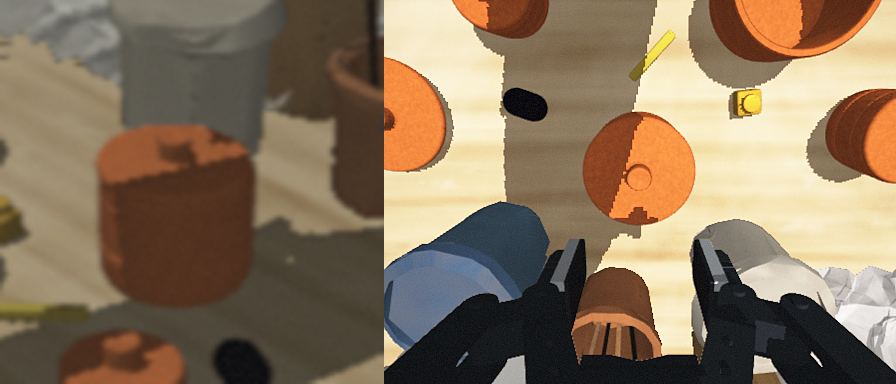

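Emit:
play_rows(deltas=[-0.2,-20,-4,0,0,-0.2,-45,-9,0,0,-0.2,-50,-10,0,0,-0.2,-50,-10,0,0,-0.2,-50,-10,0,0,-0.2,-32,-5,0,0,-0.2,-15,-3.5,0,0,-0.2,0,0,0,0,-0.2,0,0,0,0])

```text
t: 32.35
ee_pos: [0.5846, -0.2597, 0.2303]
eef_rot: [-0.0, 0.707, 0.707, 0.0]
force: [-1.1, 0.8, -0.4]
width: 0.599
```

```bash
python3 lid.py w16  .592 -.262 .025 .0595
```

```text
32.35 [ 0.5846 -0.2597  0.2303] [-2.000e-04  7.068e-01  7.074e-01  2.000e-04] [-1.1  0.8 -0.4]
[ 0.5895 -0.2625] 40.0 [[252. 163.]]
```

View pics/w16c.png

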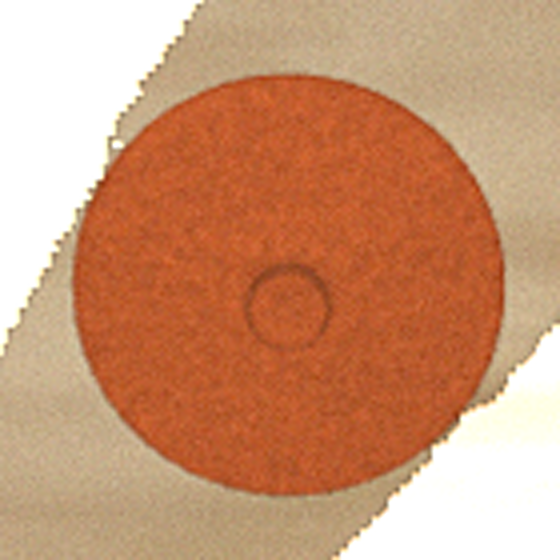

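Run:
```python
from cell import *
from h import *
p=camera_params("top")
for u,v,z in ((417,180,.08),(408,130,.08),(345,125,.12)): print(ray(p,u,v,z))
q=json=None
import json
p=json.load(open("pics/w16.json")); print(ray(p,251.75,167,.041))
```

```text
[ 0.54113218 -0.38001601  0.08      ]
[ 0.660824   -0.37776581  0.08      ]
[ 0.66818622 -0.22355318  0.12      ]
[ 0.58996414 -0.26231116  0.041     ]
```

Emit:
play_rows(deltas=[-0.2,-2,6.5,30,0,-0.2,0,0,50,0,-0.2,0,0,50,0,-0.2,0,0,40,0,-0.2,0,0,20,0,-0.2,0,0,12.5,0,-0.2,0,0,0,0,0.3,0,0,0,0,1,0,0,0,0,1,0,0,0,0,1,0,0,0,0,1,0,0,0,0])

```text
t: 33.9
ee_pos: [0.5918, -0.2635, 0.0293]
eef_rot: [0.001, 0.707, 0.707, 0.0]
force: [-0.4, -1.0, 5.7]
width: 0.244
```

Emit:
play_rows(deltas=[1,0,0,0,0,1,0,0,-4,0,1,0,0,-8,0,1,0,0,-15,0,1,0,0,-30,0,1,0,0,-45,0,1,0,0,-50,0,1,0,0,-40,0,1,0,0,-10.5,0,1,0,0,0,0,1,0,0,0,0])

```text
t: 35.28
ee_pos: [0.5903, -0.2623, 0.2281]
eef_rot: [-0.002, 0.707, 0.707, -0.0]
force: [0.2, 0.3, -1.3]
width: 0.24
```

```bash
python3 snap.py d1 130 290 280 450 full; python3 look.py w17 .592 -.2605 .226 .0595
```

```text
35.275 0.2401253220231069 [ 0.2  0.3 -1.3] [ 0.5903 -0.2623  0.2281]
35.375 [ 0.5903 -0.2623  0.2283] [-1.500e-03  7.071e-01  7.071e-01 -2.000e-04] [ 0.2 -0.1 -2.8]
[ 0.5905 -0.263 ] 20.1 [[253. 253.]]
```

View pics/d1.png

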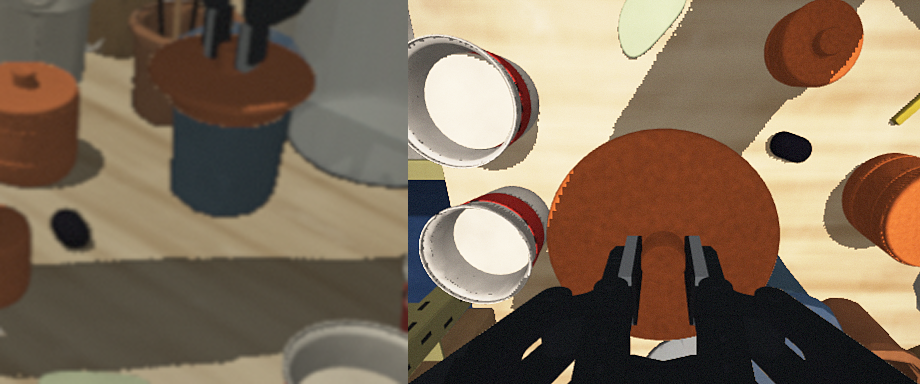

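Emit:
play_rows(deltas=[1,20,-6,0,0,1,40,-12,0,0,1,50,-14,0,0,1,50,-14,0,0,1,50,-14,0,0,1,50,-14,0,0,1,50,-14,0,0,1,50,-14,0,0,1,22.3,-8,0,0,1,10,-4.5,0,0,1,0,0,0,0,1,0,0,0,0])

```text
t: 36.92
ee_pos: [0.4768, 0.1287, 0.2301]
eef_rot: [-0.0, 0.707, 0.707, -0.0]
force: [1.1, 0.0, -2.5]
width: 0.242
```

Emit:
play_rows(deltas=[1,0,0,15,0,1,0,0,30,0,1,0,0,30,0,1,0,0,14,0,1,0,0,0,0,1,0,0,0,0])

```text
t: 37.67
ee_pos: [0.4771, 0.1294, 0.1424]
eef_rot: [0.001, 0.707, 0.707, 0.001]
force: [0.8, -0.2, -1.9]
width: 0.244
```

```bash
python3 snap.py d2 110 230 140 260
```

```text
37.675 0.24441192950083623 [ 0.8 -0.2 -1.9] [0.4771 0.1294 0.1424]
```

View pics/d2.png

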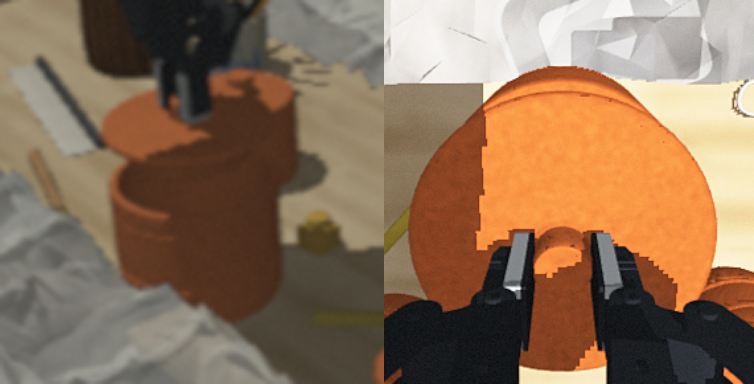

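Emit:
play_rows(deltas=[1,0,0,14,0,1,0,0,9,0,1,0,0,7,0,1,0,0,4,0,1,0,0,2,0,1,0,0,0,0,1,0,0,0,0])

```text
t: 38.65
ee_pos: [0.4767, 0.1296, 0.1056]
eef_rot: [0.0, 0.707, 0.707, 0.0]
force: [0.3, -0.7, -2.4]
width: 0.238
```

```bash
python3 snap.py d3 110 230 140 260
```

```text
38.65 0.2382402354838003 [ 0.3 -0.7 -2.4] [0.4767 0.1296 0.1056]
```

View pics/d3.png

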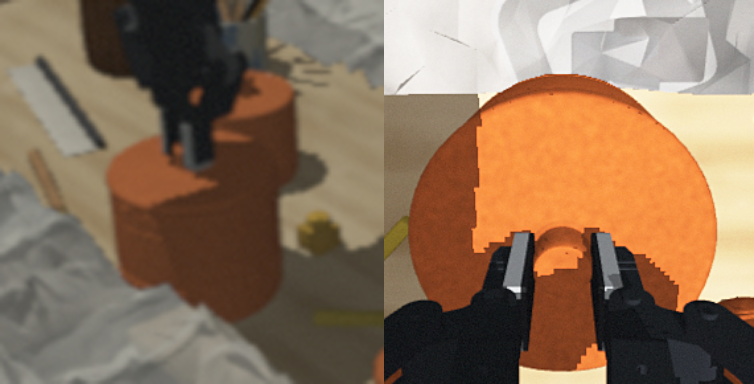

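Emit:
play_rows(deltas=[1,0,0,1,0,1,0,0,1,0,1,0,0,1,0,1,0,0,0,0,1,0,0,0,0])

```text
t: 39.38
ee_pos: [0.4768, 0.1296, 0.1032]
eef_rot: [0.0, 0.707, 0.707, 0.0]
force: [-2.3, -0.2, 5.1]
width: 0.243
```

Contact at the expected height. Releasing, then moving the arm up and away.

Emit:
play_rows(deltas=[0.3,0,0,0,0,-0.2,0,0,0,0,-0.2,0,0,0,0,-0.2,0,0,-5,0,-0.2,0,0,-20,0,-0.2,0,0,-40,0,-0.2,0,0,-40,0,-0.2,0,0,-20,0,-0.2,0,0,-3,0,-0.2,0,0,0,0,-0.2,0,0,0,0])

```text
t: 40.75
ee_pos: [0.476, 0.1295, 0.2293]
eef_rot: [-0.001, 0.707, 0.707, -0.001]
force: [-0.2, -0.6, -0.3]
width: 0.599
```

```bash
python3 snap.py d4 110 230 140 260 full;  python3 look.py w18 .477 .13 .099 .0595
```

```text
40.75 0.5988845165414712 [-0.2 -0.6 -0.3] [0.476  0.1295 0.2293]
40.85 [0.476  0.1296 0.2294] [-5.000e-04  7.071e-01  7.071e-01 -4.000e-04] [-0.4  0.6 -0.1]
[0.474 0.13 ] 38.8 [[255. 176.]]
```

View pics/d4.png

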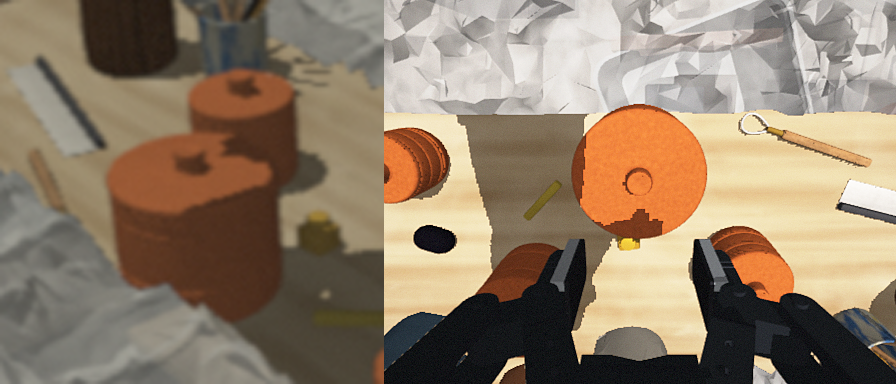

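Emit:
play_rows(deltas=[-0.2,30,0,0,0,-0.2,45,-5,0,0,-0.2,50,-10,0,0,-0.2,50,-12,0,0,-0.2,50,-15,0,0,-0.2,50,-15,0,0,-0.2,40,-20,0,0,-0.2,30,-20,0,0,-0.2,0,0,0,0,-0.2,0,0,0,0])

```text
t: 42.15
ee_pos: [0.3796, 0.4742, 0.23]
eef_rot: [0.0, 0.707, 0.707, -0.0]
force: [-0.1, 0.1, 0.2]
width: 0.601
```

Run:
```python
from cell import *
from h import *
s=state();print(s['t'],s['ee_pos'],s['force'])
L={"l1":((.477,-.123),.063,.0355),"l2":((.605,.2515),.075,.0435),"l3":((.636,.001),.087,.0515),"l4":((.477,.13),.099,.0595)}
J={"l1":(.036,.056),"l2":(.044,.068),"l3":(.052,.08),"l4":(.06,.092)}
for n in("top","scene"):
    im=get_image(n);cv2.imwrite(f"pics/{n}9.png",im);p=camera_params(n);im0=cv2.imread(f"pics/{n}0.png")
    for k,(c,z,r) in L.items(): print(n,k,fit(p,im,c,z,r)[0].round(4),"jar before",fit(p,im0,c,J[k][1],J[k][0])[0].round(4))
    if n=="scene": cv2.imwrite("pics/s9.png",cv2.resize(im[110:280,150:340],None,fx=4,fy=3.5,interpolation=cv2.INTER_CUBIC))
```

```text
42.15 [0.37957879 0.47417121 0.22995953] [-0.07702542  0.06192563  0.20343594]
top l1 [ 0.4795 -0.1215] jar before [ 0.4805 -0.122 ]
top l2 [0.6055 0.251 ] jar before [0.6075 0.251 ]
top l3 [0.636 0.001] jar before [0.6385 0.001 ]
top l4 [0.4765 0.129 ] jar before [0.4785 0.129 ]
scene l1 [ 0.475 -0.127] jar before [ 0.4765 -0.126 ]
scene l2 [0.603 0.247] jar before [0.6045 0.248 ]
scene l3 [ 0.6315 -0.0035] jar before [ 0.6345 -0.0025]
scene l4 [0.4725 0.1255] jar before [0.476 0.124]
```

View pics/s9.png

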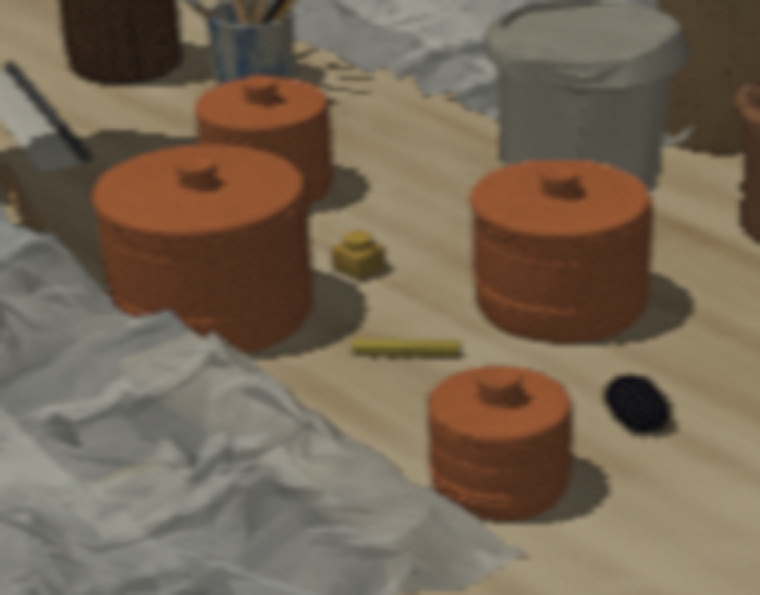

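View pics/top9.png

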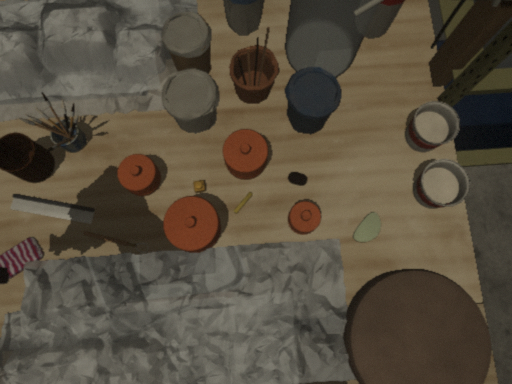

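```bash
python3 -c "
from cell import *
print(finish_job())"
```

```text
the job is handed in; nothing more can be done
None
```

All four lids are on their own jars, right way up, and the job was handed in at about 42 s of the 106 s allowed. I took the stack apart from the top, lid_1 first, and lowered each lid in 1 mm steps until it touched the rim. I let go only after contact.

**Seating:** Contact came at 5–7 N, with the tool within about 1 mm of the height expected for a seated lid. In the last pictures all four lids look level and flat on their rims.

**Centring:** Fitted lid centres are within 3 mm or less of the fitted jar rims in the top view. In the scene view they are within about 4 mm. Lid_4 looks about 2 mm off-centre there, less than the flange's 3.5 mm of side play.

**Disagreements:** The cameras differed from each other by up to about 5 mm, and the wrist camera's lens bends the image towards its edges. I therefore measured each jar near the image centre where I could and checked it against the grip on the lid.

**Jars not separately checked:** I did not measure whether the jars had shifted. Side forces while placing stayed around 2 N, and the pictures show them standing where they were.

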